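# Set the grind of a pigment mill by clicks and put it in gear

### The job

Set the pigment mill up for its next grind. Its gap is set from touch: screw the adjusting dial clockwise until the stones touch and it stops, then back it off five clicks. After that, put the mill in gear by taking the gear lever through its stepped gate to the far end, and leave the jar, the two dishes, the brush and the water pot where they are.

Things in the scene. Friction and masses are not known exactly. Their poses are not given: they have to be found in the camera images.
- mill: dark cast-iron pigment mill, bolted down. Origin on the desk under its plinth's centre; x from its front (spout, black switch; faces the robot) to its back, y to its left, z up. Plinth 200 (x) by 400 mm (y), top z = 55. At y = 110: stones in a 172 mm pan under a bridge bar (34 by 212 mm, top z = 182). At y = -110: gear housing 126 by 88 mm, top z = 122; motor behind it, top z = 145
- dial_grip (a point): adjusting dial on the bridge: black round knob without marks, 53 mm across, z = 197 to 235, upright axis; point on its axis, z = 220, fixed to the mill (does not turn). Clockwise from above lowers the upper stone. 24 degrees a click: about 0.2 N m holds it back, half-way it flips and pulls into the next rest. Stops dead, at a rest, where the stones touch; starts 4-7 clicks out. Housing top z = 195
- runner_top (a point): centre of the top face of the upper stone, a grey granite disc 126 mm across, 40 mm thick, hung on the dial's screw under the bridge; 135.5 mm above the desk when the stones touch. Each click of the dial lifts it 0.5 mm, finer than a pose reading tells
- lever_ball (a point): centre of the gear lever's black ball, 32 mm across, on a 10 mm rod tilting about a pivot 145 mm below, in a Z-shaped gate; 185 mm high upright, 6 mm lower at the ends. Path of the centre in the mill's frame (x, y mm): neutral (-40, -93), or up to 8 mm short of it, to (0, -92), across to (0, -128), ahead to in gear (40, -127); 3.5 mm play either side. Stays where left; 2 N to move
- pigment_jar: small jar with a black cap, 36 mm across, 55 mm high, standing on the plinth between the bridge and the gear housing; origin under its centre
- ink_dish: white porcelain dish with black ink, 92 mm across, 18 mm high, on the desk before the mill; origin under its centre
- wash_dish: white porcelain dish with grey wash, 108 mm across, 18 mm high, on the desk before the mill; origin under its centre
- ink_brush: round ink brush lying on the desk before the mill's right half, 215 mm long along its x, 12 mm thick; origin under its middle
- water_pot: white porcelain cup, 76 mm across, 75 mm high, to the right of the mill; origin under its centre

How it is judged (in metres and radians):
On the way, in this order (a step that is already met when the one before it is completed fails the run):
1. the dial has been screwed in until the stones touch (z of runner_top in the frame of mill below 0.1357 m), for 0.2 s.
2. the dial rests five clicks out from touching, the lever still at its neutral end (z of runner_top in the frame of mill between 0.1378 and 0.1382 m and x of lever_ball in the frame of mill below -0.02 m), for 0.5 s.
At the end, for the whole second after the job is handed in: the dial is released and rests five clicks (to within 0.4 of a click) out from stones touching, and the gear lever is left at the far, in-gear end of its gate, to within 12 mm (z of runner_top in the frame of mill between 0.1378 and 0.1382 m and x of lever_ball in the frame of mill above 0.028 m).
It fails at once if the jar, a dish, the brush or the water pot was pushed more than 25 mm from its place (distance of any of pigment_jar, ink_dish, wash_dish, ink_brush, water_pot from where it was at the start of the episode above 0.025 m).
It also fails if it takes over 72 s, if anything falls off the work surface, if the arm or the gripper's body presses on something with over 40 N, if the wrist force passes 120 N, or if a joint passes its speed limit or range.

### The arm

A 6-joint arm with a two-finger parallel gripper is mounted at the origin on the work surface. World frame = base frame: x ahead of the robot, y to its left, z up, the work surface at z = 0. Lengths are in mm, angles in rad, forces in N, time in s.
With the tool pointing down it reaches from about 300 to 825 mm from the base axis. Payload 5.4 kg.
Tool frame: the origin (TCP) lies between the finger pads; the fingertips stand 17 mm ahead of it and the grasp point (between the pads) lies 2 mm behind it; z points along the fingers, x is the direction in which the jaws open and shut, and the axes are right-handed (so a half turn about z gives the same grasp; the last joint's range is limited). The gripper opens to 92 mm and grips with 3 to 60 N. Pads are 20 mm wide; open, the fingers measure 128 mm over their backs; the gripper's body (75 mm by 189 mm) begins 69 mm behind the grasp point.
Start: joints at [0.986, 0.158, 1.597, -0, 1.386, -0.21], TCP at [210.508, 535.063, 231.601] pointing down, gripper open.
Joint ranges: [-2.91, 2.91], [-0.94, 2.29], [0.18, 2.7], [-1.29, 4.43], [0.17, 2.64], [-3, 3]. Speed limits (rad/s): [2.57, 2.57, 3.14, 3.14, 3.14, 3.14].

### API

Orientations are given as a rotation vector (axis times angle).
In Python, from bench import arm gives the robot as it stands. The module is installed in compiled form; this text tells all that it offers.
- The arm moves only by the shell command python3 -m inch 'ROWS' [FORCE]. ROWS is JSON, a list of rows, each an object of numbers: "x", "y", "z": the shift along the world's x, y, z in cm; "ax", "ay", "az": the turn, a rotation vector about the world's x, y, z in rad; "fingers": the finger opening in cm, from 0 to 9.19. A call has 1 to 5 rows; each row is the pose to reach, as a shift and turn from the pose commanded when the call began; what a row does not reach only later rows make up. A row lasts 1/12 s, in which the tool goes at most 41.7 mm and 7.16 degrees, less where a joint would pass 70% of its speed; a pose out of reach is approached as far as the arm can. A call with a gripper value outside its range is refused whole. The fingers move at their own pace and stop on an object; FORCE is the grip in N (left out, the last holds). Time passes only in rows, so rows that repeat a pose let the fingers close. It gives the time, the measured TCP pose, the force and the opening at its end, in the units of the state.
- arm.state(): the state, without advancing time (a new reading comes with each control period).
- arm.capture(name): name is "side" or "top" or "wrist"; returns a dict with "color" (400x640x3 uint8, red, green, blue), "vfov" (degrees; the focal length in pixels is half the picture's height over the tangent of half this angle, whatever the lens; pixels are square), "cx", "cy" (the principal point, pixels), "world_to_cam" (4x4, takes a point from world to camera coordinates); the wrist camera has in their place "tool_from_camera" (4x4, takes a point from camera to tool coordinates, whose origin is the TCP and whose axes are the tool frame's). Camera axes: x right, y up, looking along -z (the intrinsics and any distortion apply to the point x, -y, -z); pixel columns grow to the right and rows downward; lengths in mm; the calibration is good to about 2 mm. A picture is of the moment at which its call begins: read the wrist's pose just before it. There is no depth.
- arm.close_job(): hands the job in, once; it reports no verdict.
Trained networks look in the newest picture that a camera, given by its name, has taken for a name from the list of things; names that differ only in an ending like _2 or _b are one class to them, and where a whole thing is asked for, a point or a joint stands for the part that bears it (a point fixed in the world has none). Each returns a list of dicts, best first, with "p" (0 to 1); they miss things now and then, are a little off and sometimes report something else, mostly with a low value. They report only what shows in the picture. A call takes as long as a camera call.
- arm.trace(camera, name): "region" (400x640 bool, what is visible of it).
- arm.spot_point(camera, name): "centre" ([x, y, z] in mm, in the coordinates of the camera as it stood for that picture, good to about 4 mm: a listed point, or the origin of a listed thing).
The state is a dict: "time_s": time; "qpos": joint angles; "joint_vel": joint speeds; "joint_torque": joint torques, N m; "tcp_pos": TCP position; "orientation": TCP orientation; "contact_force": force on the tool from outside, world axes, zero at the start; "torque": the same for the moment, N m; "grip_width": finger opening in mm.
Only numpy, scipy, OpenCV 4.12 (cv2) and the standard library are available. Lean on these libraries where they do the work, as an engineer would, in place of code of your own. Each camera call takes 0.05 s, during which the arm holds its last target. There are 200 camera calls.

## Working session

There is one attempt and no reset: what is moved stays moved. The work goes in short steps, Python scripts to look and compute and a shell command to move; the robot and the scene stay as the last step left them, time stands still between calls to the robot, and variables do not carry over. Pictures are saved under pics/ and viewed, about 8 in all and at most 12, crops included, and the job is handed in when it is done.

```bash
mkdir -p pics; cat > h.py <<'E'
import numpy as np, cv2
from bench import arm
def w(cam,name,n=2,st=None):
    c=arm.capture(cam) if st is None else st
    out=[]
    for d in arm.spot_point(cam,name)[:n]:
        p=np.append(d["centre"],1)
        if cam!="wrist": out.append((round(d["p"],2),(np.linalg.inv(c["world_to_cam"])@p)[:3].round(1)))
        else:
            s=arm.state();T=np.eye(4);T[:3,:3]=cv2.Rodrigues(np.array(s["orientation"],float))[0];T[:3,3]=s["tcp_pos"]
            out.append((round(d["p"],2),(T@c["tool_from_camera"]@p)[:3].round(1)))
    return out
E
python3 - <<'E'
from h import *
print(arm.state())
ims=[]
for cam in("side","top","wrist"):
    c=arm.capture(cam); ims.append(c["color"])
    print(cam,[ (k,np.array(v).round(3).tolist()) for k,v in c.items() if k!="color"])
    for n in "mill dial_grip runner_top lever_ball pigment_jar ink_dish wash_dish ink_brush water_pot".split():
        print(cam,n,w(cam,n,st=c))
cv2.imwrite("pics/a.png",cv2.cvtColor(np.vstack(ims[:2]),cv2.COLOR_RGB2BGR)[:, :][::1] if 0 else cv2.resize(cv2.cvtColor(np.vstack(ims[:2]),cv2.COLOR_RGB2BGR),(480,600)))
E
```

```text
{'time_s': 0.0, 'qpos': array([ 9.85924746e-01,  1.59054722e-01,  1.59822622e+00, -3.71484422e-05,
        1.38618356e+00, -2.10093871e-01]), 'joint_vel': array([-0.00056561, -0.00063195,  0.00075048, -0.00060237, -0.00105533,
       -0.00011856]), 'joint_torque': array([-2.63436101e-03, -3.85571909e+01, -3.22105587e+01,  6.99386001e-02,
        3.79026553e-02, -1.27375665e-04]), 'tcp_pos': array([210.17958412, 534.57187215, 230.6187154 ]), 'orientation': array([ 2.59577428,  1.76830212, -0.0026995 ]), 'contact_force': array([-0.52255036, -0.46813605,  0.0377761 ]), 'torque': array([-0.00930204, -0.01828786, -0.01742293]), 'grip_width': 91.98289445909967}
side [('vfov', 49.947), ('cx', 316.315), ('cy', 202.918), ('world_to_cam', [[0.979, -0.205, -0.004, -493.593], [0.12, 0.559, 0.82, -122.421], [-0.166, -0.804, 0.572, -1025.957], [0.0, 0.0, 0.0, 1.0]])]
side mill [(0.77, array([536.7, -10.2,  -2.1]))]
side dial_grip [(0.92, array([516.2, 103.5, 221.9]))]
side runner_top [(0.6, array([519.1,  98.4, 138.3]))]
side lever_ball [(0.57, array([ 508. , -111.2,  173.9]))]
side pigment_jar [(
[... 783 characters left out ...]
op pigment_jar [(0.58, array([482.1, -35.7,  53. ]))]
top ink_dish [(0.62, array([3.582e+02, 8.170e+01, 1.000e-01]))]
top wash_dish [(0.95, array([ 3.693e+02, -5.390e+01,  1.000e-01]))]
top ink_brush [(0.51, array([ 422. , -235.3,   -0.7])), (0.34, array([366.9, -59. ,   3.3]))]
top water_pot [(0.83, array([ 569.1, -396.4,    2. ]))]
wrist [('vfov', 68.153), ('cx', 320.029), ('cy', 200.825), ('tool_from_camera', [[1.0, -0.0, -0.0, 1.084], [-0.0, -0.958, -0.287, -81.146], [0.0, 0.287, -0.958, -153.293], [0.0, 0.0, 0.0, 1.0]])]
wrist mill []
wrist dial_grip []
wrist runner_top []
wrist lever_ball []
wrist pigment_jar []
wrist ink_dish []
wrist wash_dish []
wrist ink_brush []
wrist water_pot []
```

View pics/a.png

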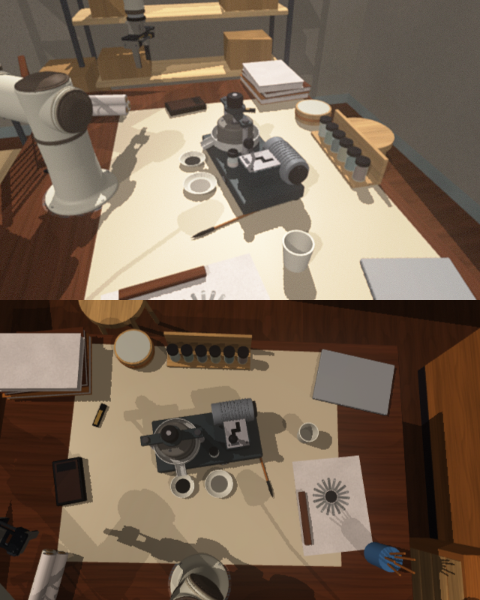

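```bash
python3 -m inch '[{"z":4,"az":0.1},{"x":2.5,"y":-3.5,"z":6,"az":0.2},{"x":5,"y":-7,"z":6,"az":0.3},{"x":7.3,"y":-10.4,"z":6,"az":0.4},{"x":9.6,"y":-13.7,"z":6,"az":0.5}]' 
python3 -m inch '[{"x":2.3,"y":-3.3,"az":0.1},{"x":4.6,"y":-6.6,"az":0.2},{"x":6.9,"y":-9.8,"az":0.3},{"x":9.2,"y":-13,"az":0.4},{"x":11.5,"y":-16.3,"az":0.5}]'
python3 -m inch '[{"x":2.3,"y":-3.3,"az":0.12},{"x":4.6,"y":-6.6,"az":0.24},{"x":6.9,"y":-9.8,"az":0.36},{"x":8,"y":-11.4,"az":0.48},{"x":8,"y":-11.4,"az":0.6}]'
```

```text
$[0]: bad value
$[0]: bad value
$[0]: bad value
```

```bash
python3 - <<'E'
from h import *
print({k:np.round(v,3) for k,v in arm.state().items()})
for cam in("wrist","top","side"):
    c=arm.capture(cam)
    for n in("dial_grip","lever_ball","mill"): print(cam,n,w(cam,n,st=c))
    if cam=="wrist": cv2.imwrite("pics/b.png",cv2.cvtColor(c["color"],cv2.COLOR_RGB2BGR))
E
```

```text
{'time_s': np.float64(1.5), 'qpos': array([ 0.986,  0.158,  1.597,  0.   ,  1.386, -0.21 ]), 'joint_vel': array([-0.   ,  0.001, -0.   , -0.   , -0.002, -0.   ]), 'joint_torque': array([-0.0000e+00, -3.8557e+01, -3.2235e+01,  7.0000e-02,  3.1000e-02,
       -0.0000e+00]), 'tcp_pos': array([210.5  , 535.074, 231.618]), 'orientation': array([-2.596, -1.769, -0.   ]), 'contact_force': array([-0.472, -0.612, -0.592]), 'torque': array([-0.023,  0.018,  0.02 ]), 'grip_width': np.float64(91.967)}
wrist dial_grip []
wrist lever_ball []
wrist mill []
top dial_grip [(0.9, array([515.8,  99.8, 217.4]))]
top lever_ball [(0.52, array([ 512.4, -108.9,  177.3]))]
top mill [(0.9, array([534.9,  -6.9,  -0.7]))]
side dial_grip [(0.66, array([514.2, 104.8, 221.4]))]
side lever_ball [(0.6, array([ 511.6, -109.3,  175.2]))]
side mill [(0.55, array([535.7, -10.2,  -2.8]))]
```

View pics/b.png

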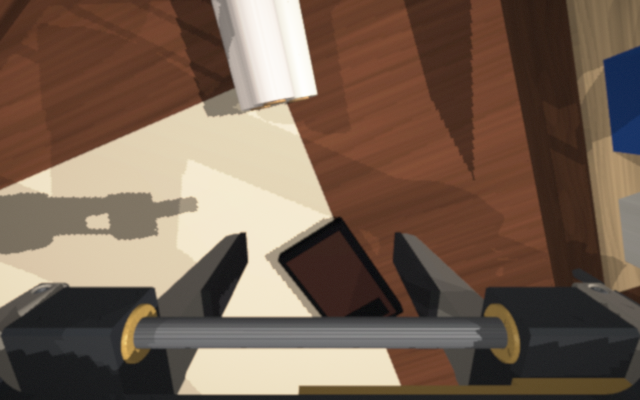

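The wrist view shows only the empty desk, because the move was refused. Rows probably need every key, so I'll retry with all of them.

```bash
python3 -m inch '[{"x":0,"y":0,"z":4,"ax":0,"ay":0,"az":0.1,"fingers":9.1},{"x":2.5,"y":-3.5,"z":6,"ax":0,"ay":0,"az":0.2,"fingers":9.1},{"x":5,"y":-7,"z":6,"ax":0,"ay":0,"az":0.3,"fingers":9.1},{"x":7.3,"y":-10.4,"z":6,"ax":0,"ay":0,"az":0.4,"fingers":9.1},{"x":9.6,"y":-13.7,"z":6,"ax":0,"ay":0,"az":0.5,"fingers":9.1}]'
```

```text
time_s: 2.52
tcp_pos: [304.6, 400.7, 292.4]
orientation: [2.07, 2.362, 0.003]
contact_force: [0.4, 0.3, 0.1]
grip_width: 90.8
```

```bash
python3 -m inch '[{"x":2.3,"y":-3.3,"z":0,"ax":0,"ay":0,"az":0.12,"fingers":9.1},{"x":4.6,"y":-6.6,"z":0,"ax":0,"ay":0,"az":0.24,"fingers":9.1},{"x":6.9,"y":-9.8,"z":0,"ax":0,"ay":0,"az":0.36,"fingers":9.1},{"x":9.2,"y":-13,"z":0,"ax":0,"ay":0,"az":0.48,"fingers":9.1},{"x":11.5,"y":-16.3,"z":0,"ax":0,"ay":0,"az":0.6,"fingers":9.1}]'
python3 -m inch '[{"x":2.3,"y":-3.3,"z":0,"ax":0,"ay":0,"az":0.12,"fingers":9.1},{"x":4.6,"y":-6.6,"z":0,"ax":0,"ay":0,"az":0.24,"fingers":9.1},{"x":6.9,"y":-9.8,"z":0,"ax":0,"ay":0,"az":0.36,"fingers":9.1},{"x":9.3,"y":-13.3,"z":0,"ax":0,"ay":0,"az":0.48,"fingers":9.1},{"x":9.3,"y":-13.3,"z":0,"ax":0,"ay":0,"az":0.5,"fingers":9.1}]'
python3 - <<'E'
from h import *
print({k:np.round(v,3) for k,v in arm.state().items()})
c=arm.capture("wrist")
for n in("dial_grip","lever_ball","mill"): print(n,w("wrist",n,st=c))
cv2.imwrite("pics/c.png",cv2.cvtColor(c["color"],cv2.COLOR_RGB2BGR))
E
```

```text
time_s: 2.93
tcp_pos: [408.8, 253.2, 291.8]
orientation: [1.367, 2.828, 0.001]
contact_force: [0.2, -0.1, -0.3]
grip_width: 90.6
time_s: 3.35
tcp_pos: [503.2, 117.7, 291.5]
orientation: [0.631, 3.076, -0.002]
contact_force: [-0.6, 0.8, -0.6]
grip_width: 91.0
{'time_s': np.float64(3.35), 'qpos': array([-3.000e-03, -3.000e-02,  1.676e+00, -2.000e-03,  1.494e+00,
       -2.740e+00]), 'joint_vel': array([-0.184,  0.11 , -0.104,  0.041,  0.023, -0.688]), 'joint_torque': array([ 2.4000e-02, -3.2103e+01, -3.3075e+01, -2.2600e-01, -1.0400e-01,
       -1.9800e-01]), 'tcp_pos': array([503.202, 117.658, 291.517]), 'orientation': array([ 6.310e-01,  3.076e+00, -2.000e-03]), 'contact_force': array([-0.637,  0.752, -0.558]), 'torque': array([ 0.071,  0.074, -0.015]), 'grip_width': np.float64(91.025)}
dial_grip [(0.92, array([512.7, 103.9, 216.4]))]
lever_ball []
mill [(0.66, array([ 5.326e+02,  3.000e-01, -1.400e+00]))]
```

View pics/c.png

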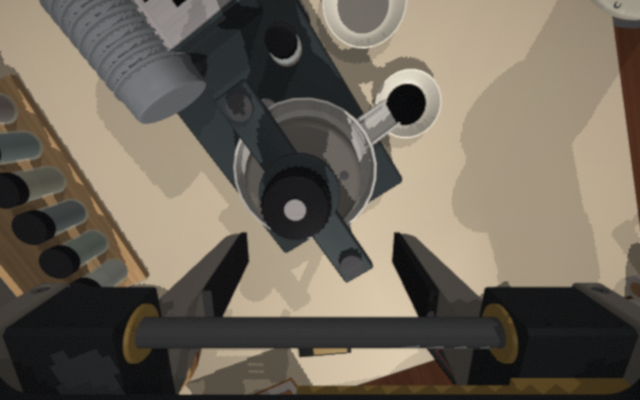

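```bash
python3 -m inch '[{"x":0,"y":0,"z":-1,"ax":0,"ay":0,"az":0,"fingers":9.1},{"x":0,"y":0,"z":-1.5,"ax":0,"ay":0,"az":0,"fingers":9.1},{"x":0,"y":0,"z":-1.5,"ax":0,"ay":0,"az":0,"fingers":9.1},{"x":0,"y":0,"z":-1.5,"ax":0,"ay":0,"az":0,"fingers":9.1}]'
python3 - <<'E'
from h import *
s=arm.state()
print(s["tcp_pos"],s["orientation"],s["qpos"])
c=arm.capture("wrist")
print(w("wrist","dial_grip",st=c))
T=np.eye(4);T[:3,:3]=cv2.Rodrigues(np.array(s["orientation"],float))[0];T[:3,3]=s["tcp_pos"];T=T@c["tool_from_camera"]
r=arm.trace("wrist","dial_grip")
g=cv2.cvtColor(c["color"],cv2.COLOR_RGB2GRAY)
f=200/np.tan(np.radians(c["vfov"]/2))
def ray(u,v,z):
    d=T[:3,:3]@np.array([(u-c["cx"])/f,-(v-c["cy"])/f,-1]);return (T[:3,3]+d*(z-T[2,3])/d[2]).round(1)
# bright cap on dial
roi=np.zeros_like(g);roi[150:300,220:380]=g[150:300,220:380]
if r:
    m=r[0]["region"];print(r[0]["p"],m.sum(),cv2.boundingRect(m.astype(np.uint8)))
n,l,st,ce=cv2.connectedComponentsWithStats((roi>140).astype(np.uint8))
for i in range(1,n):
    if st[i,4]>80: print(st[i],ce[i],ray(*ce[i],237))
cc=cv2.HoughCircles(cv2.medianBlur(g,3),cv2.HOUGH_GRADIENT,1,40,param1=80,param2=25,minRadius=25,maxRadius=60)
for q in (cc[0][:5] if cc is not None else []): print(q,ray(q[0],q[1],235))
o=cv2.cvtColor(c["color"],cv2.COLOR_RGB2BGR)
cv2.imwrite("pics/d.png",o)
E
```

```text
time_s: 3.88
tcp_pos: [500.2, 122.6, 275.8]
orientation: [-0.632, -3.076, 0.0]
contact_force: [0.5, 0.3, 0.8]
grip_width: 91.0
[500.23750933 122.55847542 275.80608499] [-6.31501109e-01 -3.07595931e+00  3.96061683e-04] [ 5.27563376e-03 -2.52310190e-02  1.70265378e+00  5.83765169e-05
  1.46566822e+00 -2.73134607e+00]
[(0.56, array([515.2,  99.5, 220.2]))]
0.77 51349 (24, 0, 378, 288)
[ 220  150  160  150 8319] [302.76956365 258.5694194 ] [519.7 136.8 237. ]
[275 203  22  20 337] [285.68249258 212.33827893] [516.1 100.2 237. ]
[139.5  95.5  56.1] [567.5  -4.2 235. ]
[403.5  97.5  36.1] [417.5  61.3 235. ]
[351.5  83.5  44.9] [444.2  41.1 235. ]
[311.5 159.5  59.4] [485.5  74.1 235. ]
[109.5  55.5  56.1] [571.4 -30.4 235. ]
```

View pics/d.png

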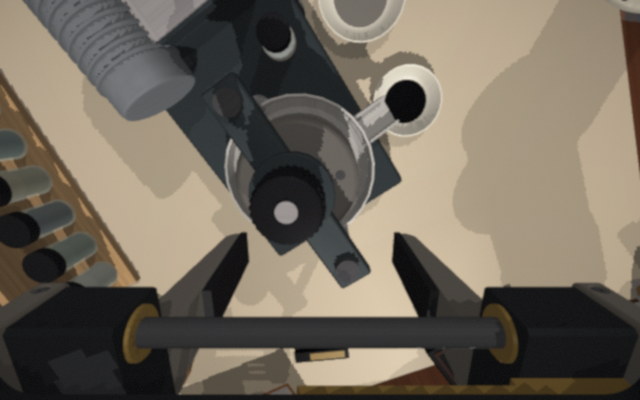

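The knob centre is at pixel (286, 212), which puts its axis at about (516, 100). That agrees with the networks. Next I centre over it, go down and grip.

```bash
python3 -m inch '[{"x":1.55,"y":-2.15,"z":0,"ax":0,"ay":0,"az":0,"fingers":9.1},{"x":1.55,"y":-2.15,"z":-2,"ax":0,"ay":0,"az":0,"fingers":9.1},{"x":1.55,"y":-2.15,"z":-4,"ax":0,"ay":0,"az":0,"fingers":9.1},{"x":1.55,"y":-2.15,"z":-5.5,"ax":0,"ay":0,"az":0,"fingers":9.1},{"x":1.55,"y":-2.15,"z":-5.5,"ax":0,"ay":0,"az":0,"fingers":9.1}]'
python3 -m inch '[{"x":0,"y":0,"z":0,"ax":0,"ay":0,"az":0,"fingers":6},{"x":0,"y":0,"z":0,"ax":0,"ay":0,"az":0,"fingers":5},{"x":0,"y":0,"z":0,"ax":0,"ay":0,"az":0,"fingers":4},{"x":0,"y":0,"z":0,"ax":0,"ay":0,"az":0,"fingers":4},{"x":0,"y":0,"z":0,"ax":0,"ay":0,"az":0,"fingers":4}]' 25
python3 -c "
from h import *
s=arm.state();print(s['torque'],s['qpos'])"
```

```text
time_s: 4.45
tcp_pos: [514.7, 100.3, 218.3]
orientation: [-0.633, -3.071, 0.001]
contact_force: [0.1, -0.0, 0.0]
grip_width: 90.8
time_s: 4.87
tcp_pos: [517.1, 100.3, 222.6]
orientation: [0.633, 3.075, 0.0]
contact_force: [1.1, -0.3, 0.1]
grip_width: 59.8
[ 0.05973598  0.09899743 -0.02887091] [-3.79596054e-02  3.86076226e-02  1.74392014e+00 -9.85828137e-06
  1.35733370e+00 -2.77364392e+00]
```

```bash
python3 -m inch '[{"x":0,"y":0,"z":0,"ax":0,"ay":0,"az":0,"fingers":4},{"x":0,"y":0,"z":0,"ax":0,"ay":0,"az":0,"fingers":4},{"x":0,"y":0,"z":0,"ax":0,"ay":0,"az":0,"fingers":4},{"x":0,"y":0,"z":0,"ax":0,"ay":0,"az":0,"fingers":4}]' 25
python3 -c "
from h import *
s=arm.state();print(s['torque'],s['qpos'])"
```

```text
time_s: 5.2
tcp_pos: [516.4, 100.5, 222.1]
orientation: [-0.633, -3.077, -0.0]
contact_force: [-3.8, 1.8, 5.0]
grip_width: 51.5
[0.35808342 0.74633086 0.02752402] [-3.79214020e-02  3.88424038e-02  1.74460329e+00  3.38368956e-04
  1.35837254e+00 -2.77368413e+00]
```

```bash
cat > t.py <<'E'
from h import *
s=arm.state();o=s['orientation'];yaw=np.degrees(2*np.arctan2(o[1],o[0]))%360
print('  yaw %.1f tz %.2f q6 %.2f q6vel %.2f'%(yaw,s['torque'][2],s['qpos'][5],s['joint_vel'][5]))
E
python3 t.py
python3 -m inch '[{"x":-0.1,"y":0,"z":0,"ax":0,"ay":0,"az":-0.105,"fingers":4},{"x":-0.1,"y":0,"z":0,"ax":0,"ay":0,"az":-0.209,"fingers":4},{"x":-0.1,"y":0,"z":0,"ax":0,"ay":0,"az":-0.209,"fingers":4}]' 25; python3 t.py
python3 -m inch '[{"x":0,"y":0,"z":0,"ax":0,"ay":0,"az":-0.105,"fingers":4},{"x":0,"y":0,"z":0,"ax":0,"ay":0,"az":-0.209,"fingers":4},{"x":0,"y":0,"z":0,"ax":0,"ay":0,"az":-0.209,"fingers":4}]' 25; python3 t.py
python3 -m inch '[{"x":0,"y":0,"z":0,"ax":0,"ay":0,"az":-0.07,"fingers":4},{"x":0,"y":0,"z":0,"ax":0,"ay":0,"az":-0.14,"fingers":4},{"x":0,"y":0,"z":0,"ax":0,"ay":0,"az":-0.14,"fingers":4}]' 25; python3 t.py
```

```text
yaw 156.7 tz 0.03 q6 -2.77 q6vel -0.00
time_s: 5.45
tcp_pos: [516.6, 100.4, 222.2]
orientation: [0.954, 2.99, 0.002]
contact_force: [3.5, 1.0, 2.0]
grip_width: 51.6
  yaw 144.6 tz -0.01 q6 -2.56 q6vel -0.16
time_s: 5.7
tcp_pos: [516.8, 100.2, 222.2]
orientation: [1.257, 2.876, 0.002]
contact_force: [4.0, 0.0, 1.8]
grip_width: 51.8
  yaw 132.8 tz 0.04 q6 -2.36 q6vel -0.15
time_s: 5.95
tcp_pos: [516.9, 100.0, 222.2]
orientation: [1.451, 2.783, 0.002]
contact_force: [5.9, -0.3, 0.5]
grip_width: 51.7
  yaw 124.9 tz 0.13 q6 -2.22 q6vel -0.08
```

```bash

python3 -m inch '[{"x":0,"y":0,"z":0,"ax":0,"ay":0,"az":-0.12,"fingers":4},{"x":0,"y":0,"z":0,"ax":0,"ay":0,"az":-0.24,"fingers":4},{"x":0,"y":0,"z":0,"ax":0,"ay":0,"az":-0.35,"fingers":4}]'; python3 t.py
python3 -m inch '[{"x":0,"y":0,"z":0,"ax":0,"ay":0,"az":-0.12,"fingers":4},{"x":0,"y":0,"z":0,"ax":0,"ay":0,"az":-0.24,"fingers":4},{"x":0,"y":0,"z":0,"ax":0,"ay":0,"az":-0.35,"fingers":4},{"x":0,"y":0,"z":0,"ax":0,"ay":0,"az":-0.35,"fingers":4}]'; python3 t.py
echo at72; python3 -m inch '[{"x":0,"y":0,"z":0,"ax":0,"ay":0,"az":-0.07,"fingers":4},{"x":0,"y":0,"z":0,"ax":0,"ay":0,"az":-0.14,"fingers":4},{"x":0,"y":0,"z":0,"ax":0,"ay":0,"az":-0.14,"fingers":4}]'; python3 t.py
python3 -m inch '[{"x":0,"y":0,"z":0,"ax":0,"ay":0,"az":-0.1,"fingers":4},{"x":0,"y":0,"z":0,"ax":0,"ay":0,"az":-0.2,"fingers":4},{"x":0,"y":0,"z":0,"ax":0,"ay":0,"az":-0.279,"fingers":4},{"x":0,"y":0,"z":0,"ax":0,"ay":0,"az":-0.279,"fingers":4}]'; python3 t.py
echo at96;python3 -m inch '[{"x":0,"y":0,"z":0,"ax":0,"ay":0,"az":-0.07,"fingers":4},{"x":0,"y":0,"z":0,"ax":0,"ay":0,"az":-0.14,"fingers":4},{"x":0,"y":0,"z":0,"ax":0,"ay":0,"az":-0.14,"fingers":4}]'; python3 t.py
```

```text
time_s: 6.2
tcp_pos: [517.1, 99.6, 222.1]
orientation: [1.917, 2.484, 0.003]
contact_force: [5.5, -3.4, 1.3]
grip_width: 51.7
  yaw 104.7 tz 0.26 q6 -1.87 q6vel 1.29
time_s: 6.53
tcp_pos: [517.1, 99.2, 222.1]
orientation: [2.319, 2.113, 0.003]
contact_force: [5.3, -4.5, -0.1]
grip_width: 51.1
  yaw 84.7 tz 0.04 q6 -1.52 q6vel -0.13
at72
time_s: 6.78
tcp_pos: [517.1, 99.0, 222.2]
orientation: [2.459, 1.948, 0.003]
contact_force: [4.9, -3.7, 0.8]
grip_width: 51.5
  yaw 76.8 tz 0.20 q6 -1.38 q6vel -0.08
time_s: 7.12
tcp_pos: [517.0, 98.6, 222.2]
orientation: [2.707, 1.586, 0.002]
contact_force: [3.3, -6.3, 1.1]
grip_width: 51.6
  yaw 60.7 tz -0.01 q6 -1.10 q6vel -0.10
at96
time_s: 7.37
tcp_pos: [516.9, 98.4, 222.2]
orientation: [2.81, 1.394, 0.002]
contact_force: [4.1, -6.2, 1.4]
grip_width: 51.7
  yaw 52.8 tz 0.20 q6 -0.96 q6vel -0.08
```

```bash

python3 -m inch '[{"x":0,"y":0,"z":0,"ax":0,"ay":0,"az":-0.1,"fingers":4},{"x":0,"y":0,"z":0,"ax":0,"ay":0,"az":-0.2,"fingers":4},{"x":0,"y":0,"z":0,"ax":0,"ay":0,"az":-0.279,"fingers":4},{"x":0,"y":0,"z":0,"ax":0,"ay":0,"az":-0.279,"fingers":4}]'; python3 t.py
echo at120;python3 -m inch '[{"x":0,"y":0,"z":0,"ax":0,"ay":0,"az":-0.07,"fingers":4},{"x":0,"y":0,"z":0,"ax":0,"ay":0,"az":-0.14,"fingers":4},{"x":0,"y":0,"z":0,"ax":0,"ay":0,"az":-0.14,"fingers":4}]'; python3 t.py
```

```text
time_s: 7.7
tcp_pos: [516.6, 98.2, 222.2]
orientation: [2.977, 0.988, 0.002]
contact_force: [2.0, -7.2, 3.3]
grip_width: 51.5
  yaw 36.7 tz 0.01 q6 -0.68 q6vel -0.10
at120
time_s: 7.95
tcp_pos: [516.5, 98.1, 222.1]
orientation: [3.038, 0.779, 0.002]
contact_force: [0.9, -7.7, 2.5]
grip_width: 51.6
  yaw 28.8 tz 0.18 q6 -0.54 q6vel -0.08
```

```bash

python3 -m inch '[{"x":0,"y":0,"z":0,"ax":0,"ay":0,"az":-0.1,"fingers":4},{"x":0,"y":0,"z":0,"ax":0,"ay":0,"az":-0.2,"fingers":4},{"x":0,"y":0,"z":0,"ax":0,"ay":0,"az":-0.279,"fingers":4},{"x":0,"y":0,"z":0,"ax":0,"ay":0,"az":-0.279,"fingers":4}]'; python3 t.py
echo at144;python3 -m inch '[{"x":0,"y":0,"z":0,"ax":0,"ay":0,"az":-0.07,"fingers":4},{"x":0,"y":0,"z":0,"ax":0,"ay":0,"az":-0.14,"fingers":4},{"x":0,"y":0,"z":0,"ax":0,"ay":0,"az":-0.14,"fingers":4}]'; python3 t.py
```

```text
time_s: 8.28
tcp_pos: [516.1, 98.0, 222.1]
orientation: [3.117, 0.348, 0.001]
contact_force: [0.3, -8.1, 4.0]
grip_width: 51.7
  yaw 12.7 tz -0.07 q6 -0.26 q6vel -0.09
at144
time_s: 8.53
tcp_pos: [515.7, 100.2, 222.1]
orientation: [3.138, 0.134, 0.001]
contact_force: [-0.6, 1.1, 4.2]
grip_width: 51.3
  yaw 4.9 tz 0.56 q6 -0.12 q6vel -0.07
```

```bash

python3 -m inch '[{"x":0,"y":0,"z":0,"ax":0,"ay":0,"az":-0.05,"fingers":4},{"x":0,"y":0,"z":0,"ax":0,"ay":0,"az":-0.1,"fingers":4},{"x":0,"y":0,"z":0,"ax":0,"ay":0,"az":-0.1,"fingers":4}]' 40; python3 t.py
python3 -m inch '[{"x":0,"y":0,"z":0,"ax":0,"ay":0,"az":-0.05,"fingers":4},{"x":0,"y":0,"z":0,"ax":0,"ay":0,"az":-0.1,"fingers":4},{"x":0,"y":0,"z":0,"ax":0,"ay":0,"az":-0.1,"fingers":4}]' 40; python3 t.py
```

```text
time_s: 8.78
tcp_pos: [515.9, 100.3, 222.2]
orientation: [3.141, -0.021, 0.002]
contact_force: [0.5, 0.6, 5.4]
grip_width: 51.4
  yaw 359.2 tz 1.14 q6 -0.02 q6vel -0.04
time_s: 9.03
tcp_pos: [516.0, 100.5, 222.2]
orientation: [3.136, -0.179, 0.002]
contact_force: [0.7, 1.9, 5.0]
grip_width: 51.0
  yaw 353.5 tz 1.31 q6 0.08 q6vel -0.05
```

```bash

python3 -m inch '[{"x":0,"y":0,"z":0,"ax":0,"ay":0,"az":0,"fingers":6.5},{"x":0,"y":0,"z":0,"ax":0,"ay":0,"az":0,"fingers":6.5},{"x":0,"y":0,"z":0,"ax":0,"ay":0,"az":0,"fingers":6.5},{"x":0,"y":0,"z":0,"ax":0,"ay":0,"az":0,"fingers":6.5}]'; python3 t.py
python3 -m inch '[{"x":0,"y":0,"z":0,"ax":0,"ay":0,"az":0,"fingers":4},{"x":0,"y":0,"z":0,"ax":0,"ay":0,"az":0,"fingers":4},{"x":0,"y":0,"z":0,"ax":0,"ay":0,"az":0,"fingers":4},{"x":0,"y":0,"z":0,"ax":0,"ay":0,"az":0,"fingers":4},{"x":0,"y":0,"z":0,"ax":0,"ay":0,"az":0,"fingers":4}]' 40; python3 t.py
```

```text
time_s: 9.37
tcp_pos: [515.1, 100.1, 220.8]
orientation: [3.136, -0.186, -0.003]
contact_force: [0.4, -0.7, -0.2]
grip_width: 65.0
  yaw 353.2 tz -0.01 q6 0.08 q6vel 0.00
time_s: 9.78
tcp_pos: [515.9, 100.1, 221.3]
orientation: [3.136, -0.188, 0.001]
contact_force: [4.9, -0.0, -4.7]
grip_width: 51.0
  yaw 353.2 tz 0.03 q6 0.08 q6vel 0.00
```

```bash

python3 -m inch '[{"x":0,"y":0,"z":0,"ax":0,"ay":0,"az":0.07,"fingers":4},{"x":0,"y":0,"z":0,"ax":0,"ay":0,"az":0.14,"fingers":4},{"x":0,"y":0,"z":0,"ax":0,"ay":0,"az":0.14,"fingers":4}]'; python3 t.py
python3 -m inch '[{"x":0,"y":0,"z":0,"ax":0,"ay":0,"az":0.1,"fingers":4},{"x":0,"y":0,"z":0,"ax":0,"ay":0,"az":0.2,"fingers":4},{"x":0,"y":0,"z":0,"ax":0,"ay":0,"az":0.279,"fingers":4},{"x":0,"y":0,"z":0,"ax":0,"ay":0,"az":0.279,"fingers":4}]'; echo at1; python3 t.py
python3 -m inch '[{"x":0,"y":0,"z":0,"ax":0,"ay":0,"az":0.1,"fingers":4},{"x":0,"y":0,"z":0,"ax":0,"ay":0,"az":0.2,"fingers":4},{"x":0,"y":0,"z":0,"ax":0,"ay":0,"az":0.3,"fingers":4},{"x":0,"y":0,"z":0,"ax":0,"ay":0,"az":0.419,"fingers":4},{"x":0,"y":0,"z":0,"ax":0,"ay":0,"az":0.419,"fingers":4}]'; echo at2; python3 t.py
python3 -m inch '[{"x":0,"y":0,"z":0,"ax":0,"ay":0,"az":0.1,"fingers":4},{"x":0,"y":0,"z":0,"ax":0,"ay":0,"az":0.2,"fingers":4},{"x":0,"y":0,"z":0,"ax":0,"ay":0,"az":0.3,"fingers":4},{"x":0,"y":0,"z":0,"ax":0,"ay":0,"az":0.419,"fingers":4},{"x":0,"y":0,"z":0,"ax":0,"ay":0,"az":0.419,"fingers":4}]'; echo at3; python3 t.py
```

```text
time_s: 10.03
tcp_pos: [515.8, 100.2, 221.3]
orientation: [3.141, 0.034, 0.001]
contact_force: [4.4, -0.7, -4.7]
grip_width: 51.4
  yaw 1.3 tz -0.19 q6 -0.06 q6vel 0.10
time_s: 10.37
tcp_pos: [515.5, 100.1, 221.4]
orientation: [3.106, 0.469, -0.0]
contact_force: [2.9, -1.2, -3.8]
grip_width: 51.6
at1
  yaw 17.2 tz -0.01 q6 -0.34 q6vel 0.12
time_s: 10.78
tcp_pos: [515.2, 100.0, 221.3]
orientation: [2.941, 1.104, -0.002]
contact_force: [1.7, -2.2, -3.9]
grip_width: 51.3
at2
  yaw 41.1 tz -0.01 q6 -0.76 q6vel 0.17
time_s: 11.2
tcp_pos: [515.0, 99.7, 221.3]
orientation: [2.649, 1.688, -0.003]
contact_force: [-0.8, -4.1, -2.1]
grip_width: 51.3
at3
  yaw 65.0 tz 0.02 q6 -1.17 q6vel 0.16
```

```bash

python3 -m inch '[{"x":0,"y":0,"z":0,"ax":0,"ay":0,"az":0.1,"fingers":4},{"x":0,"y":0,"z":0,"ax":0,"ay":0,"az":0.2,"fingers":4},{"x":0,"y":0,"z":0,"ax":0,"ay":0,"az":0.3,"fingers":4},{"x":0,"y":0,"z":0,"ax":0,"ay":0,"az":0.419,"fingers":4},{"x":0,"y":0,"z":0,"ax":0,"ay":0,"az":0.419,"fingers":4}]'; echo at4; python3 t.py
python3 -m inch '[{"x":0,"y":0,"z":0,"ax":0,"ay":0,"az":0.1,"fingers":4},{"x":0,"y":0,"z":0,"ax":0,"ay":0,"az":0.2,"fingers":4},{"x":0,"y":0,"z":0,"ax":0,"ay":0,"az":0.3,"fingers":4},{"x":0,"y":0,"z":0,"ax":0,"ay":0,"az":0.419,"fingers":4},{"x":0,"y":0,"z":0,"ax":0,"ay":0,"az":0.419,"fingers":4}]'; echo at5; python3 t.py
python3 -m inch '[{"x":0,"y":0,"z":0,"ax":0,"ay":0,"az":0,"fingers":4},{"x":0,"y":0,"z":0,"ax":0,"ay":0,"az":0,"fingers":4}]'; python3 t.py
```

```text
time_s: 11.62
tcp_pos: [514.9, 99.3, 221.3]
orientation: [-2.241, -2.202, 0.005]
contact_force: [-1.7, -5.5, -1.9]
grip_width: 51.0
at4
  yaw 89.0 tz 0.06 q6 -1.59 q6vel 0.14
time_s: 12.03
tcp_pos: [515.0, 99.0, 221.3]
orientation: [-1.734, -2.62, 0.005]
contact_force: [-1.5, -7.2, -2.0]
grip_width: 51.4
at5
  yaw 113.0 tz 0.02 q6 -2.01 q6vel 0.14
time_s: 12.2
tcp_pos: [515.0, 99.0, 221.3]
orientation: [-1.741, -2.615, 0.005]
contact_force: [-1.5, -6.1, -1.4]
grip_width: 51.5
  yaw 112.7 tz 0.07 q6 -2.01 q6vel 0.00
```

```bash

python3 -m inch '[{"x":0,"y":0,"z":0,"ax":0,"ay":0,"az":0,"fingers":7.5},{"x":0,"y":0,"z":0,"ax":0,"ay":0,"az":0,"fingers":7.5},{"x":0,"y":0,"z":0,"ax":0,"ay":0,"az":0,"fingers":7.5},{"x":0,"y":0,"z":0,"ax":0,"ay":0,"az":0,"fingers":7.5},{"x":0,"y":0,"z":0,"ax":0,"ay":0,"az":0,"fingers":7.5}]'; python3 t.py
python3 -m inch '[{"x":0,"y":0,"z":3,"ax":0,"ay":0,"az":0,"fingers":7.5},{"x":0,"y":0,"z":6,"ax":0,"ay":0,"az":0,"fingers":7.5},{"x":0,"y":-2,"z":7,"ax":0,"ay":0,"az":-0.12,"fingers":7.5},{"x":0,"y":-5,"z":7,"ax":0,"ay":0,"az":-0.24,"fingers":7},{"x":0,"y":-8,"z":7,"ax":0,"ay":0,"az":-0.36,"fingers":7}]'
python3 -m inch '[{"x":0,"y":-3,"z":0,"ax":0,"ay":0,"az":-0.12,"fingers":7},{"x":0,"y":-6,"z":0,"ax":0,"ay":0,"az":-0.24,"fingers":7},{"x":0,"y":-9,"z":0,"ax":0,"ay":0,"az":-0.36,"fingers":7},{"x":0,"y":-12,"z":0,"ax":0,"ay":0,"az":-0.48,"fingers":7},{"x":0,"y":-13,"z":0,"ax":0,"ay":0,"az":-0.6,"fingers":7}]'
python3 -m inch '[{"x":0,"y":0,"z":0,"ax":0,"ay":0,"az":-0.12,"fingers":7},{"x":0,"y":0,"z":0,"ax":0,"ay":0,"az":-0.24,"fingers":7},{"x":0,"y":0,"z":0,"ax":0,"ay":0,"az":-0.36,"fingers":7},{"x":0,"y":0,"z":0,"ax":0,"ay":0,"az":-0.48,"fingers":7},{"x":0,"y":0,"z":0,"ax":0,"ay":0,"az":-0.6,"fingers":7}]'
python3 -m inch '[{"x":0,"y":0,"z":0,"ax":0,"ay":0,"az":-0.12,"fingers":7},{"x":0,"y":0,"z":0,"ax":0,"ay":0,"az":-0.23,"fingers":7},{"x":0,"y":0,"z":0,"ax":0,"ay":0,"az":-0.23,"fingers":7},{"x":0,"y":0,"z":0,"ax":0,"ay":0,"az":-0.23,"fingers":7}]'; python3 t.py
python3 - <<'E'
from h import *
for cam in ("wrist","top","side"):
    c=arm.capture(cam)
    for n in("dial_grip","lever_ball","mill","runner_top","pigment_jar"): print(cam,n,w(cam,n,1,st=c))
    if cam=="wrist": cv2.imwrite("pics/e.png",cv2.cvtColor(c["color"],cv2.COLOR_RGB2BGR))
E
```

```text
time_s: 12.62
tcp_pos: [515.6, 100.6, 221.8]
orientation: [1.731, 2.621, 0.001]
contact_force: [0.7, -0.2, -0.5]
grip_width: 75.2
  yaw 113.1 tz 0.07 q6 -2.01 q6vel -0.01
time_s: 13.03
tcp_pos: [516.1, 20.0, 293.2]
orientation: [2.175, 2.264, 0.003]
contact_force: [0.4, -0.7, -1.0]
grip_width: 70.3
time_s: 13.45
tcp_pos: [515.3, -113.1, 291.6]
orientation: [2.752, 1.513, -0.001]
contact_force: [0.5, 0.0, -0.4]
grip_width: 70.1
time_s: 13.87
tcp_pos: [515.6, -109.6, 291.7]
orientation: [-3.076, -0.637, -0.0]
contact_force: [0.7, 0.4, -0.2]
grip_width: 70.2
time_s: 14.2
tcp_pos: [515.6, -109.6, 291.7]
orientation: [-3.128, -0.295, -0.0]
contact_force: [0.5, -0.3, -0.8]
grip_width: 69.9
  yaw 10.8 tz -0.00 q6 -0.63 q6vel -0.01
wrist dial_grip []
wrist lever_ball [(0.84, array([ 514.8, -110.6,  179.2]))]
wrist mill [(0.75, array([537.3,  -5.9,   1.5]))]
wrist runner_top []
wrist pigment_jar [(0.95, array([482.7, -38.1,  51.8]))]
top dial_grip [(0.84, array([515.8, 100.9, 216.6]))]
top lever_ball [(0.72, array([530.2,  -3.8,   0.8]))]
top mill [(0.87, array([531.8,  -9.1,   2. ]))]
top runner_top [(0.61, array([515. ,  99.8, 139.2]))]
top pigment_jar [(0.43, array([481.1, -35.8,  54.3]))]
side dial_grip [(0.8, array([513.2, 103.7, 218.2]))]
side lever_ball [(0.74, array([ 511.3, -109.8,  175.2]))]
side mill [(0.67, array([ 511.1, -110. ,  174.6]))]
side runner_top [(0.75, array([516.1,  96.9, 138.3]))]
side pigment_jar [(0.61, array([481.3, -37.1,  53.7]))]
```

View pics/e.png

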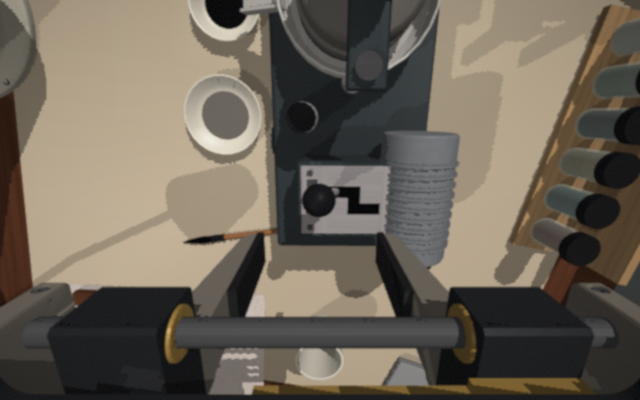

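Ball at pixel (319, 200), gate to its right and mill edges vertical in the picture, so the tool x axis already lies along mill x (10.8°). Ball at about (515, -109, 179). I'll descend and grip it.

```bash

python3 -m inch '[{"x":-0.05,"y":0.05,"z":-3,"ax":0,"ay":0,"az":0,"fingers":6.5},{"x":-0.05,"y":0.05,"z":-6,"ax":0,"ay":0,"az":0,"fingers":6},{"x":-0.05,"y":0.05,"z":-9,"ax":0,"ay":0,"az":0,"fingers":6},{"x":-0.05,"y":0.05,"z":-11.2,"ax":0,"ay":0,"az":0,"fingers":6},{"x":-0.05,"y":0.05,"z":-11.2,"ax":0,"ay":0,"az":0,"fingers":6}]'
python3 -m inch '[{"x":0,"y":0,"z":0,"ax":0,"ay":0,"az":0,"fingers":2},{"x":0,"y":0,"z":0,"ax":0,"ay":0,"az":0,"fingers":2},{"x":0,"y":0,"z":0,"ax":0,"ay":0,"az":0,"fingers":2},{"x":0,"y":0,"z":0,"ax":0,"ay":0,"az":0,"fingers":2},{"x":0,"y":0,"z":0,"ax":0,"ay":0,"az":0,"fingers":2}]' 12
python3 -m inch '[{"x":0,"y":0,"z":0,"ax":0,"ay":0,"az":0,"fingers":2},{"x":0,"y":0,"z":0,"ax":0,"ay":0,"az":0,"fingers":2}]' 12
```

```text
time_s: 15.52
tcp_pos: [511.8, -107.7, 174.3]
orientation: [-3.123, -0.29, 0.013]
contact_force: [-0.4, 1.4, 0.0]
grip_width: 60.0
time_s: 15.93
tcp_pos: [515.5, -109.8, 181.3]
orientation: [3.126, 0.291, 0.002]
contact_force: [-3.5, -0.3, 5.0]
grip_width: 30.9
time_s: 16.1
tcp_pos: [515.5, -109.8, 181.2]
orientation: [3.127, 0.291, 0.002]
contact_force: [-2.7, -0.7, 6.8]
grip_width: 31.0
```

```bash

python3 -m inch '[{"x":0.8,"y":0.2,"z":0,"ax":0,"ay":0,"az":0,"fingers":2},{"x":1.6,"y":0.4,"z":0.1,"ax":0,"ay":0,"az":0,"fingers":2},{"x":2.4,"y":0.6,"z":0.3,"ax":0,"ay":0,"az":0,"fingers":2},{"x":3.2,"y":0.75,"z":0.4,"ax":0,"ay":0,"az":0,"fingers":2},{"x":3.2,"y":0.75,"z":0.4,"ax":0,"ay":0,"az":0,"fingers":2}]' 
python3 -m inch '[{"x":0.3,"y":0.1,"z":0,"ax":0,"ay":0,"az":0,"fingers":2},{"x":0.6,"y":0.15,"z":0,"ax":0,"ay":0,"az":0,"fingers":2},{"x":0.6,"y":0.15,"z":0,"ax":0,"ay":0,"az":0,"fingers":2}]'
```

```text
time_s: 16.52
tcp_pos: [548.3, -102.0, 184.6]
orientation: [3.127, 0.291, 0.002]
contact_force: [-3.0, -0.3, 7.5]
grip_width: 31.4
time_s: 16.77
tcp_pos: [553.5, -100.4, 184.0]
orientation: [3.127, 0.291, 0.001]
contact_force: [-3.6, -1.7, 5.8]
grip_width: 30.9
```

```bash

python3 -m inch '[{"x":0.15,"y":-0.7,"z":0,"ax":0,"ay":0,"az":0,"fingers":2},{"x":0.3,"y":-1.4,"z":0,"ax":0,"ay":0,"az":0,"fingers":2},{"x":0.45,"y":-2.1,"z":0,"ax":0,"ay":0,"az":0,"fingers":2},{"x":0.55,"y":-2.8,"z":0,"ax":0,"ay":0,"az":0,"fingers":2},{"x":0.65,"y":-3.4,"z":0,"ax":0,"ay":0,"az":0,"fingers":2}]' 
python3 -m inch '[{"x":0.02,"y":-0.1,"z":0,"ax":0,"ay":0,"az":0,"fingers":2},{"x":0.02,"y":-0.1,"z":0,"ax":0,"ay":0,"az":0,"fingers":2}]'
```

```text
time_s: 17.18
tcp_pos: [560.3, -134.0, 184.1]
orientation: [-3.127, -0.291, -0.004]
contact_force: [0.3, 1.7, 3.2]
grip_width: 31.1
time_s: 17.35
tcp_pos: [560.4, -135.6, 183.9]
orientation: [3.128, 0.29, 0.003]
contact_force: [0.8, -0.8, 3.9]
grip_width: 31.4
```

```bash

python3 -m inch '[{"x":0.8,"y":0.16,"z":0,"ax":0,"ay":0,"az":0,"fingers":2},{"x":1.6,"y":0.32,"z":-0.1,"ax":0,"ay":0,"az":0,"fingers":2},{"x":2.4,"y":0.48,"z":-0.2,"ax":0,"ay":0,"az":0,"fingers":2},{"x":3.2,"y":0.64,"z":-0.4,"ax":0,"ay":0,"az":0,"fingers":2},{"x":3.8,"y":0.76,"z":-0.5,"ax":0,"ay":0,"az":0,"fingers":2}]' 
python3 -m inch '[{"x":0.1,"y":0,"z":0,"ax":0,"ay":0,"az":0,"fingers":2},{"x":0.1,"y":0,"z":0,"ax":0,"ay":0,"az":0,"fingers":2}]'
```

```text
time_s: 17.77
tcp_pos: [598.3, -127.2, 177.6]
orientation: [-3.128, -0.292, 0.002]
contact_force: [-2.5, -2.4, 1.7]
grip_width: 30.9
time_s: 17.93
tcp_pos: [598.8, -127.1, 177.6]
orientation: [-3.127, -0.292, 0.002]
contact_force: [-1.7, -1.6, -0.8]
grip_width: 31.3
```

```bash

python3 -m inch '[{"x":0,"y":0,"z":0,"ax":0,"ay":0,"az":0,"fingers":5.5},{"x":0,"y":0,"z":0,"ax":0,"ay":0,"az":0,"fingers":5.5},{"x":0,"y":0,"z":0,"ax":0,"ay":0,"az":0,"fingers":5.5},{"x":0,"y":0,"z":0,"ax":0,"ay":0,"az":0,"fingers":5.5},{"x":0,"y":0,"z":1,"ax":0,"ay":0,"az":0,"fingers":5.5}]' 
python3 -m inch '[{"x":0,"y":0,"z":3,"ax":0,"ay":0,"az":0,"fingers":5.5},{"x":0,"y":0,"z":6,"ax":0,"ay":0,"az":0,"fingers":5.5},{"x":0,"y":0,"z":9,"ax":0,"ay":0,"az":0,"fingers":5.5},{"x":0,"y":0,"z":10,"ax":0,"ay":0,"az":0,"fingers":5.5},{"x":0,"y":0,"z":10,"ax":0,"ay":0,"az":0,"fingers":5.5}]' 
python3 - <<'E'
from h import *
for cam in ("wrist","top","side"):
    c=arm.capture(cam)
    for n in("lever_ball","pigment_jar","ink_brush","water_pot","runner_top"): print(cam,n,w(cam,n,1,st=c))
    if cam=="wrist": cv2.imwrite("pics/f.png",cv2.cvtColor(c["color"],cv2.COLOR_RGB2BGR))
E
```

```text
time_s: 18.35
tcp_pos: [597.6, -127.0, 186.8]
orientation: [-3.126, -0.291, 0.005]
contact_force: [-0.1, -0.1, -0.7]
grip_width: 54.8
time_s: 18.77
tcp_pos: [600.5, -128.3, 293.2]
orientation: [3.124, 0.291, 0.011]
contact_force: [-0.2, 0.4, 0.4]
grip_width: 55.1
wrist lever_ball [(0.84, array([ 597.4, -122.9,  171.3]))]
wrist pigment_jar [(0.66, array([478.4, -35.2,  50.4]))]
wrist ink_brush [(0.67, array([ 415.5, -234.4,   -7.9]))]
wrist water_pot [(0.56, array([ 560.3, -392.7,   -9.8]))]
wrist runner_top []
top lever_ball []
top pigment_jar []
top ink_brush [(0.75, array([ 422.3, -235. ,   -3.5]))]
top water_pot [(0.89, array([ 5.706e+02, -3.959e+02,  5.000e-01]))]
top runner_top [(0.95, array([517.5,  98.2, 139.7]))]
side lever_ball [(0.53, array([ 598.9, -124.1,  177. ]))]
side pigment_jar [(0.57, array([481.2, -38.5,  55.8]))]
side ink_brush [(0.59, array([ 424. , -235. ,    1.1]))]
side water_pot [(0.85, array([ 564.7, -388.5,    0.6]))]
side runner_top [(0.9, array([520.1,  98.4, 135.2]))]
```

View pics/f.png

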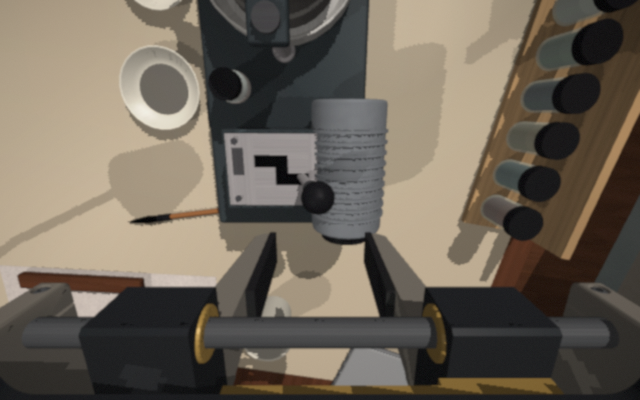

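The ball at pixel (317, 197) is at the far end of the gate, at about (598, -124), so mill x is about 39 mm. The jar, wash dish, brush and pot haven't moved. Handing in.

```bash
python3 -c "
from bench import arm
print(arm.close_job())"
```

```text
the job is handed in; nothing more can be done
None
```

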